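# Refit and park the crank of a tablet counter

## Task

The crank of the tablet counter has been taken off for cleaning. Put it back on the splined shaft, feeling gently for where the splines engage, push it fully home, then turn the shaft with it until the knob stands over the red parking mark, and let go. Never force it, and leave the jar, the small bottle and the carton where they are.

Things in the scene. Friction and masses are not known exactly. Their poses are not given: they have to be found in the camera images.
- crank_hub (a point): Centre (half-way up, on the bore axis) of the crank's square steel hub, 46 x 46 mm wide, 36 mm tall. The crank is loose, 0.25 to 0.42 kg, and stands on its hub on the desk, bore upright. z points up along the bore; the flat arm (16 mm wide, 8 mm thick, at the hub's mid-height) leaves along +x; the hub's two faces along +-y are free to grip. Centre of mass about 10 mm off the bore axis towards +x.
- crank: The whole crank; origin on the bore axis at the hub's underside, axes as the hub's. The bore goes right through, the same all the way: a round hole 16 mm across with four slots 6.4 mm wide along +x, -x, +y and -y that reach 16.2 mm from the axis. It fits the splines in any of four positions a quarter turn apart, with about 0.05 rad of play either way.
- crank_knob (a point): Middle of the crank's black knob (22 mm across, 38 mm tall, standing up on the arm), 95 mm from the bore axis along the hub's +x and 22 mm above the hub's centre; the knob's top is 41 mm above the hub's centre.
- shaft_tip (a point): Top end of the tablet counter's upright shaft, on its axis, 130 mm above the desk; its axes are the fixed housing's. Going down: a bevelled end (8 mm across, widening to 14 mm at 6.5 mm down), a round pilot 14 mm across to 14 mm down, then brass splines to the collar. With the hub resting on top of the splines its centre is 4 mm above this point; fully home on the collar, 12 mm below.
- shaft_collar (a point): Centre of the collar's flat top (48 mm across) on which the hub sits when home, 100 mm above the desk, on the shaft axis. The four splines rise 16 mm from it: a cross 30 mm from end to end, ribs 5 mm wide. The axes given are the housing's: how the cross points is not reported and must be seen or felt. It starts turned 0.25 to 1.3 rad counter-clockwise (from above) from the housing's axes.
- counter: The tablet counter, fixed: white housing 170 x 170 mm, 75 mm tall, with a 55 mm wide wing along -y to 135 mm from the axis; origin under the shaft at desk height, z up. The shaft turns both ways without stops against 0.12 N m of friction, carrying an aluminium disc (148 mm across, top 81 mm above the desk). About 5 N is ample to feel for the splines; over 45 N between crank and counter is forcing it.
- park_mark (a point): Centre of the red parking mark (40 mm disc) on the wing of the housing, 95 mm from the shaft axis along the housing's -y, 75 mm above the desk. The knob stands right above it when parked.
- jar: White screw-top jar, 72 mm across, 105 mm tall, loose; origin at the centre of its underside. Not to be moved.
- amber: Small amber bottle with a white cap, 44 mm across, 85 mm tall, loose; origin at the centre of its underside. Not to be moved.
- carton: Red and white medicine carton, 45 x 65 mm, 80 mm tall, loose; origin at the centre of its underside. Not to be moved.
Things that resemble listed ones, but are neither listed nor needed, are in the scene too. There is more than one size of the crank; the one meant has the size given above.

How it is judged (in metres and radians):
On the way, in this order (a step that is already met when the one before it is completed fails the run):
1. the crank is fully home on the splined shaft (z of crank_hub in the frame of shaft_tip below -0.0085 m and horizontal distance between crank_hub and shaft_tip below 0.004 m and angle between crank_hub's own z axis and vertical below 0.07 rad), for 0.2 s.
2. the crank, still home, has turned the shaft so that the knob is over the parking mark (all of step 1 and horizontal distance between crank_knob and park_mark below 0.012 m), for 0.2 s.
At the end, for the whole second after the job is handed in: The hub is fully home on the shaft's collar (its centre at least 8.5 mm below the shaft tip, within 4 mm of the axis, upright within 0.07 rad), the knob is within 12 mm, seen from above, of the centre of the parking mark, and the crank is at rest and released (all of step 2 and linear speed of crank below 0.02 m/s); the robot touches nothing.
It fails at once if crank and counter press on each other with more than 45 N (contact force between crank and counter above 45 N).
It fails at once if the jar is moved more than 25 mm or tipped (distance of jar from where it was at the start of the episode above 0.025 m or angle between jar's own z axis and vertical above 0.3 rad).
It fails at once if the amber is moved more than 25 mm or tipped (distance of amber from where it was at the start of the episode above 0.025 m or angle between amber's own z axis and vertical above 0.3 rad).
It fails at once if the carton is moved more than 25 mm or tipped (distance of carton from where it was at the start of the episode above 0.025 m or angle between carton's own z axis and vertical above 0.3 rad).
It also fails if it takes over 67 s, if anything falls off the work surface, if the arm or the gripper's body presses on something with over 40 N, if the wrist force passes 120 N, or if a joint passes its speed limit or range.

## Robot

A 6-joint arm with a two-finger parallel gripper is mounted at the origin on the work surface. World frame = base frame: x ahead of the robot, y to its left, z up, the work surface at z = 0. Lengths are in m, angles in degrees, forces in N, time in s.
With the tool pointing down it reaches from about 0.35 to 0.85 m from the base axis. Payload 8.1 kg.
Tool frame: the origin (TCP) lies on the centre line of the jaws, within the pads' length; the fingertips stand 11 mm ahead of it and the grasp point (between the pads) lies 8 mm behind it; z points along the fingers, y is the line along which they close (so a half turn about z gives the same grasp; the last joint's range is limited). The gripper opens to 85 mm and grips with 20 to 120 N. Pads are 22 mm wide; open, the fingers measure 114 mm over their backs; the gripper's body (76 mm by 85 mm) begins 54 mm behind the grasp point. The pads swing forward as they close: fully open they stand 13 mm farther back than shut.
Start: joints at [-74.794, 7.471, 85.268, -0, 87.261, -4.893], TCP at [0.206, -0.563, 0.211] pointing down, gripper open.
Joint ranges: [-169.43, 169.43], [-51.17, 129.36], [1.28, 143.12], [-76.62, 256.62], [0, 156.53], [-152.29, 152.29]. Speed limits (degrees/s): [136.94, 136.94, 159.86, 180, 180, 180].

## Interface

Orientations are given as a 3x3 rotation matrix whose columns are the frame's x, y, z axes.
In Python, from workcell import robot gives the robot as it stands. Calls block until the motion is done:
- robot.move_to(position, orientation): joint-space move of the TCP to a pose.
- robot.move_linear(position, ori=None, feed=0.15): straight line of the TCP; ori=None keeps the orientation; feed is the mean speed in m/s.
- robot.movej(angles): joint-space move.
- robot.release() and robot.grab(newtons=None): open the fingers fully, or close them until they stop; newtons is the grip in N (None keeps the last).
- robot.sleep(seconds).
- robot.inverse_kinematics(position, orientation): joint angles nearest the present ones, or None.
- robot.get_image(name): name is "scene" or "side" or "wrist"; returns a dict with "pixels" (400x640x3 uint8, red, green, blue), "range_z" (400x640 float32, m along the optical axis (not along the pixel's ray), 0 where there is no reading), "camera_matrix" (3x3 intrinsics, pixels), "R" (3x3) and "t" (3): a world point X has camera coordinates R X + t. Camera axes: x right, y down, z forward; pixel columns grow to the right and rows downward; lengths in m; the calibration is good to about 2 mm. The wrist camera is an equidistant fisheye: a pixel r from the principal point sees the ray r / f radians off the axis. A picture is of the moment at which its call begins.
A pose or a line that the arm cannot do raises robot.PlanningError and nothing moves.
- robot.hand_in(): hands the job in; it is judged then, once.
Trained networks look in the newest picture that a camera, given by its name, has taken for a name from the list of things; names that differ only in an ending like _2 or _b are one class to them, and where a whole thing is asked for, a point or a joint stands for the part that bears it (a point fixed in the world has none). Each returns a list of dicts, best first, with "p" (0 to 1); they miss things now and then, are a little off and sometimes report something else, mostly with a low value. They report only what shows in the picture. A call takes as long as a camera call. They do not tell look-alikes from the thing itself.
- robot.boxes_of(target, camera): "extent" ([centre column, centre row, width, height] in pixels, round what is visible of it).
- robot.trace(target, camera): "mask" (400x640 bool, what is visible of it) and "extent" ([centre column, centre row, width, height] in pixels, round what is visible of it).
Readings, each from a call of its own:
- robot.get_t(): time.
- robot.get_qpos(): joint angles.
- robot.get_joint_vel(): joint speeds.
- robot.get_joint_torque(): joint torques, N m.
- robot.get_eef_pos(): TCP position.
- robot.get_ee_rot(): TCP orientation.
- robot.get_force(): force on the tool from outside, world axes, zero at the start.
- robot.get_moment(): the same for the moment, N m.
- robot.get_width(): finger opening in m.
- robot.get_grip_force(): force on a finger pad.
Only numpy, scipy, OpenCV 4.12 (cv2) and the standard library are available. Lean on these libraries where they do the work, as an engineer would, in place of code of your own. Each camera call takes 0.05 s, during which the arm holds its last target. There are 200 camera calls.

## Working session

There is one attempt and no reset: what is moved stays moved. The work goes in short steps, each a Python script; the robot and the scene stay as the last script left them, time stands still between calls to the robot, and variables do not carry over. Pictures are saved under pics/ and viewed, at most 10 in all, crops included, and the job is handed in when it is done.

```bash
mkdir -p pics; cat > h.py <<'E'
import numpy as np, cv2
from workcell import robot
def snap(name,fn=None):
    im=robot.get_image(name)
    if fn: cv2.imwrite('pics/'+fn,im['pixels'][:,:,::-1])
    return im
def cloud(im,mask=None):
    # world points for pinhole cams
    z=im['range_z'];K=im['camera_matrix']
    m=z>0
    if mask is not None:m&=mask
    v,u=np.nonzero(m);d=z[m]
    c=np.stack([(u-K[0,2])/K[0,0]*d,(v-K[1,2])/K[1,1]*d,d],1)
    return (c-im['t'])@im['R'],u,v
E
python3 - <<'E'
from h import *
ims={}
for c in('scene','side'):
    im=snap(c,c+'1.png')
    print(c,'campos',-im['R'].T@im['t'])
    for t in('crank','crank_knob','counter','park_mark','shaft_tip','jar','amber','carton'):
        for r in robot.trace(t,c)[:3]:
            p,u,v=cloud(im,r['mask'])
            print(t,round(r['p'],2),np.round(r['extent']),np.round(np.median(p,0),3) if len(p) else None,np.round(np.percentile(p,2,0),3),np.round(np.percentile(p,98,0),3))
print(robot.get_t())
a=np.vstack([cv2.imread('pics/scene1.png')]);
E
```

```text
scene campos [1.52625416 0.25181569 1.16971761]
crank 0.75 [233. 162.  48.  20.] [ 0.399 -0.43   0.032] [ 0.347 -0.486 -0.003] [ 0.425 -0.323  0.074]
crank 0.74 [270. 183.  22.  32.] [ 0.466 -0.24   0.027] [ 0.375 -0.272  0.   ] [ 0.499 -0.224  0.056]
crank 0.71 [283. 220.  56.  39.] [ 0.596 -0.111  0.038] [ 0.567 -0.227  0.003] [ 0.627 -0.068  0.074]
crank_knob 0.88 [270. 182.  29.  37.] [ 0.465 -0.241  0.026] [ 0.374 -0.276 -0.003] [ 0.498 -0.224  0.057]
crank_knob 0.85 [234. 161.  44.  17.] [ 0.4   -0.431  0.033] [ 0.365 -0.481  0.002] [ 0.425 -0.323  0.074]
crank_knob 0.71 [281. 219.  52.  39.] [ 0.596 -0.115  0.036] [ 0.567 -0.229  0.002] [ 0.627 -0.069  0.073]
counter 0.58 [375. 232.  75.  64.] [0.589 0.162 0.075] [0.483 0.045 0.009] [0.646 0.251 0.103]
park_mark 0.55 [374. 231.  76.  68.] [0.589 0.162 0.075] [0.481 0.044 0.005] [0.646 0.252 0.102]
shaft_tip 0.7 [373. 231.  75.  60.] [0.589 0.162 0.075] [0.481 0.045 0.009] [0.646 0.251 0.103]
jar 0.86 [451. 244.  25.  37.] [0.576 0.384 0.076] [0.53  0.353 0.003] [0.588 0.416 0.107]
amber 0.69 [246. 251.  19.  22.] [ 0.77  -0.19
[... 719 characters left out ...]
.078]
crank_knob 0.83 [331. 197.  27.  40.] [ 0.585 -0.102  0.039] [ 0.563 -0.229  0.003] [ 0.623 -0.066  0.078]
counter 0.69 [296. 249.  91.  71.] [0.527 0.196 0.075] [0.419 0.056 0.004] [0.635 0.258 0.104]
park_mark 0.73 [299. 249.  92.  72.] [0.526 0.196 0.075] [0.42  0.055 0.004] [0.633 0.258 0.104]
shaft_tip 0.7 [298. 251.  91.  71.] [0.527 0.197 0.075] [0.42  0.061 0.008] [0.632 0.258 0.104]
jar 0.56 [247. 294.  33.  48.] [0.536 0.404 0.078] [0.516 0.36  0.003] [0.58  0.423 0.108]
amber 0.67 [300. 176.  10.  25.] [ 0.748 -0.189  0.05 ] [ 0.735 -0.215  0.004] [ 0.774 -0.179  0.089]
carton 0.96 [280. 193.  18.  32.] [ 0.751 -0.043  0.054] [ 0.736 -0.202  0.002] [ 0.859 -0.029  0.084]
0.9
```

```bash
python3 - <<'E'
import cv2,numpy as np
a=cv2.imread('pics/scene1.png')[140:290,200:480]
b=cv2.imread('pics/side1.png')[150:330,230:440]
a=cv2.resize(a,None,fx=2.8,fy=2.8,interpolation=cv2.INTER_CUBIC)
cv2.imwrite('pics/a.png',a)
cv2.imwrite('pics/b.png',cv2.resize(b,None,fx=3.2,fy=3.2,interpolation=cv2.INTER_CUBIC))
E
```

```text
(no output)
```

View pics/a.png

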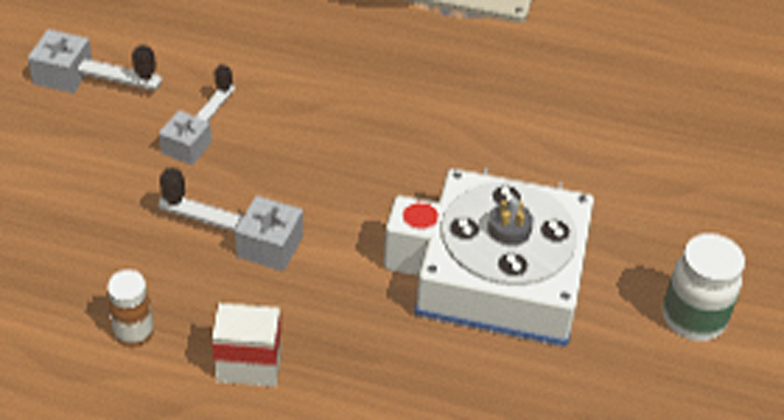

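View pics/b.png

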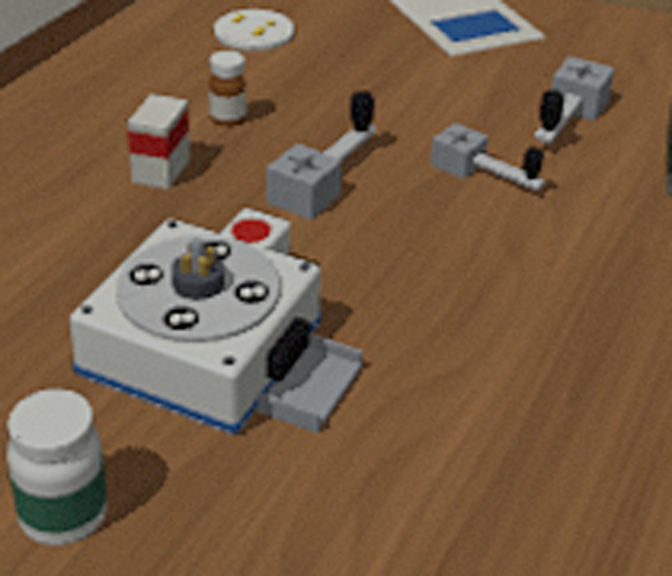

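The small crank, standing with its hub near (0.47, -0.24) and its arm towards -x, fits the given height of 59 mm. The other two are 74 mm tall and so are look-alikes. The brass splines and the red mark are visible on the counter, at scene crop pixels (515, 213) and (420, 215). Next I take the wrist views.

```bash
cat >> h.py <<'E'
def wcloud(im):
    z=im['range_z'];K=im['camera_matrix'];v,u=np.mgrid[0:400,0:640]
    x=(u-K[0,2])/K[0,0];y=(v-K[1,2])/K[1,1];r=np.hypot(x,y)+1e-12
    t=np.tan(np.minimum(r,1.5));c=np.stack([x/r*t*z,y/r*t*z,z],-1)
    P=(c-im['t'])@im['R'];P[z<=0]=np.nan
    return P
def Rt(yaw): # tool down, tool x at yaw
    c,s=np.cos(yaw),np.sin(yaw);return np.array([[c,s,0],[s,-c,0],[0,0,-1.]])
E
python3 - <<'E'
from h import *
print(robot.get_ee_rot().round(3))
for n,p in(('w_hub',(0.46,-0.24,0.236)),('w_shaft',(0.54,0.155,0.33))):
    robot.move_to(p,Rt(0) if n=='w_hub' else Rt(0)); robot.sleep(.2)
    im=snap('wrist',n+'.png');np.savez(n,**im)
    P=wcloud(im);print(n,robot.get_t(),robot.get_eef_pos(),robot.get_qpos(),-im['R'].T@im['t'],im['R'].round(3).tolist(),im['camera_matrix'][0],np.nanpercentile(P[...,2],[1,50,99]))
    if n=='w_hub':
        for r in robot.trace('crank','wrist'): print(r['p'],r['extent'],np.nanmedian(P[r['mask']],0))
E
```

```text
[[ 0.939  0.344  0.   ]
 [ 0.344 -0.939 -0.   ]
 [-0.     0.    -1.   ]]
w_hub 2.675 [ 0.45969754 -0.24065954  0.23587789] [-3.32917136e+01 -5.68797054e+00  9.60198879e+01 -5.25063169e-03
  8.96827499e+01  5.67711046e+01] [ 0.53859328 -0.24233541  0.39866762] [[-0.001, -1.0, -0.001], [-0.951, 0.001, 0.31], [-0.31, 0.001, -0.951]] [309.70691629   0.         317.76882667] [-0.0281489   0.00071324  0.35360186]
0.79 [241.8, 70.7, 143.3, 48.6] [ 0.58850839 -0.12730764  0.04590697]
0.6 [327.4, 195.8, 44.4, 114.1] [ 0.4573337  -0.24466214  0.03580169]
0.6 [439.6, 223.1, 125.5, 50.9] [ 0.39756669 -0.43008953  0.04105493]
w_shaft 4.5083 [0.54010884 0.15411981 0.32977051] [ 1.06989568e+01  5.17241611e-01  8.03224361e+01 -4.51021480e-03
  9.91825319e+01  1.00776926e+02] [0.61909098 0.15239076 0.49252282] [[-0.002, -1.0, -0.0], [-0.951, 0.001, 0.31], [-0.31, 0.001, -0.951]] [309.70691629   0.         317.76882667] [-0.07936537  0.00076521  0.44750733]
```

```bash
cat >> h.py <<'E'
def ortho(im,cx,cy,z,half=.07,mm=.35):
    n=int(2*half/(mm/1000));i=np.arange(n)
    X,Y=np.meshgrid(cx-half+i*mm/1000,cy+half-i*mm/1000)  # right=+x, up=+y
    c=np.stack([X,Y,np.full_like(X,z)],-1)@im['R'].T+im['t']
    K=im['camera_matrix'];rr=np.hypot(c[...,0],c[...,1])+1e-12;th=np.arctan2(rr,c[...,2])
    u=K[0,2]+K[0,0]*th*c[...,0]/rr;v=K[1,2]+K[1,1]*th*c[...,1]/rr
    return cv2.remap(im['pixels'],u.astype('f4'),v.astype('f4'),cv2.INTER_CUBIC)[:,:,::-1].copy()
E
python3 - <<'E'
from h import *
A=dict(np.load('w_hub.npz'));B=dict(np.load('w_shaft.npz'))
P=wcloud(A)
m=(abs(P[...,2]-.036)<.004)&(np.hypot(P[...,0]-.47,P[...,1]+.24)<.05)
r=cv2.minAreaRect((P[m][:,:2]*1000).astype('f4'));print(m.sum(),r)
P=wcloud(B)
for lo,hi in((.09,.106),(.11,.12),(.124,.135),(.076,.085)):
    m=(P[...,2]>lo)&(P[...,2]<hi)&(np.hypot(P[...,0]-.54,P[...,1]-.155)<.09)
    q=P[m];print(lo,m.sum(),np.median(q,0) if len(q) else'', q.min(0) if len(q) else'',q.max(0) if len(q) else '')
a=ortho(A,.46,-.24,.036,.05,.25);b=ortho(B,.54,.155,.116,.05,.25)
cv2.imwrite('pics/c.png',np.hstack([a,b]))
E
```

```text
1207 ((471.8502502441406, -252.60963439941406), (46.78976058959961, 47.207611083984375), 78.86680603027344)
0.09 848 [0.56005851 0.16881693 0.10030197] [0.53483557 0.14594276 0.09003624] [0.582286   0.19219212 0.10578806]
0.11 122 [0.56287009 0.16576229 0.1161943 ] [0.54463169 0.15603395 0.1102674 ] [0.57190803 0.18278919 0.11907045]
0.124 101 [0.55848375 0.16891789 0.12865808] [0.55130479 0.16306592 0.12403167] [0.56494164 0.17517243 0.13179531]
0.076 8321 [0.55754976 0.16146617 0.08135911] [0.47634468 0.06545191 0.07600117] [0.6293316  0.24424045 0.08499625]
```

View pics/c.png

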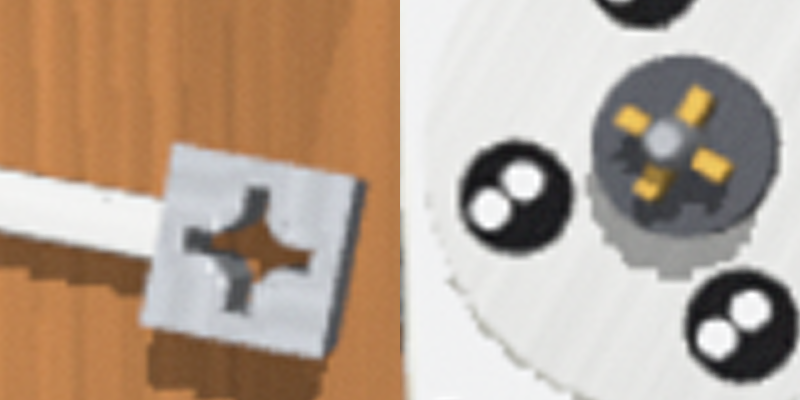

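View pics/w_shaft.png

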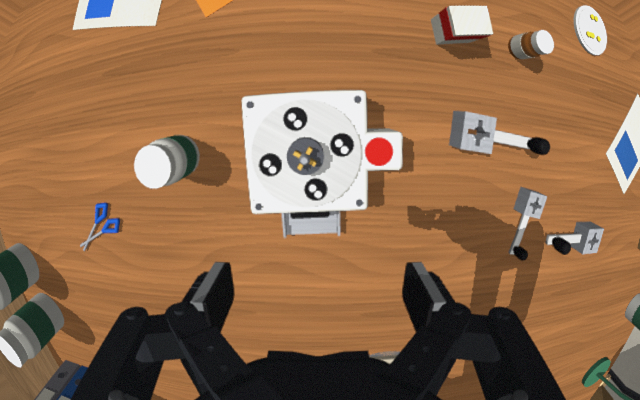

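Depth puts the collar at 0.100, the spline tops at 0.116 and the hub top at 0.036, all as they must be, and the hub measures 46.8 × 47.2 mm. The hub's yaw is about 169°. The spline cross stands at about 60°, from the gold tops at (631,119), (697,102), (712,165) and (651,186). Next I view both parts from the same relative tool pose so calibration errors cancel.

```bash
python3 - <<'E'
from h import *
def view(n,c,z,yaw):
    R=Rt(np.radians(yaw)); robot.move_to(np.array([c[0],c[1],z+.12])+R[:,0]*.012,R); robot.sleep(.4)
    im=snap('wrist');np.savez(n,tp=robot.get_eef_pos(),tR=robot.get_ee_rot(),**im);return im
B0=dict(np.load('w_shaft.npz'));P=wcloud(B0);px=B0['pixels'].astype(int)
red=(px[...,0]>150)&(px[...,1]<70)&(px[...,2]<70)&(abs(P[...,2]-.075)<.006)&(np.hypot(P[...,0]-.558,P[...,1]-.169)<.13)
print('mark',red.sum(),np.median(P[red],0),P[red].mean(0))
B=view('v_shaft',(.5585,.169),.116,60.4)
print(robot.get_t())
A=view('v_hub',(.4719,-.2526),.036,-11.1)
print(robot.get_t(),robot.get_qpos())
P=wcloud(A)
m=(abs(P[...,2]-.036)<.003)&(np.hypot(P[...,0]-.472,P[...,1]+.252)<.05)
print(m.sum(),cv2.minAreaRect((P[m][:,:2]*1000).astype('f4')),np.median(P[m],0))
P=wcloud(B)
for lo,hi in((.097,.103),(.112,.12),(.124,.135)):
    m=(P[...,2]>lo)&(P[...,2]<hi)&(np.hypot(P[...,0]-.558,P[...,1]-.169)<.03);q=P[m]
    print(lo,m.sum(),np.median(q,0),cv2.minEnclosingCircle((q[:,:2]*1000).astype('f4')))
a=ortho(A,.4719,-.2526,.036,.03,.15);b=ortho(B,.5585,.169,.116,.03,.15)
cv2.imwrite('pics/d.png',np.hstack([a,b]))
E
```

```text
mark 546 [0.56234607 0.06955626 0.07628017] [0.56221024 0.06952152 0.07627109]
5.925
8.025 [-3.31388303e+01  1.10504811e+00  9.77856354e+01  1.87040203e-03
  8.11058541e+01  6.79330050e+01]
1815 ((471.8468017578125, -252.59423828125), (45.37552261352539, 47.38024139404297), 79.5436019897461) [ 0.47216854 -0.25276549  0.03627165]
0.097 1241 [0.55985751 0.17283596 0.1002355 ] ((558.2881469726562, 169.14599609375), 24.71900749206543)
0.112 220 [0.56221263 0.1741475  0.11622903] ((558.4329223632812, 169.38262939453125), 14.802309036254883)
0.124 146 [0.55868064 0.170678   0.12875289] ((557.64404296875, 169.42922973632812), 6.864978790283203)
```

View pics/d.png

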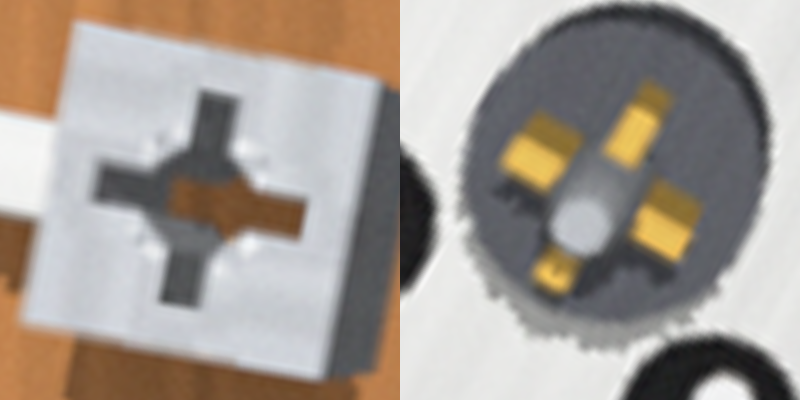

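```bash
python3 - <<'E'
from h import *
B=dict(np.load('v_shaft.npz'))
b=ortho(B,.5585,.169,.116,.03,.15);h=cv2.cvtColor(b,cv2.COLOR_BGR2HSV)
g=((h[...,0]>15)&(h[...,0]<30)&(h[...,1]>110)&(h[...,2]>195)).astype(float);print('gold',g.sum())
n=g.shape[0];i=(np.arange(n)*.15-30);X,Y=np.meshgrid(i,-i)
best=[]
for yaw in np.arange(55,70,.5):
  for dx in np.arange(-2,2.1,.25):
    for dy in np.arange(-2,2.1,.25):
      c,s=np.cos(np.radians(yaw)),np.sin(np.radians(yaw))
      u=(X-dx)*c+(Y-dy)*s;v=-(X-dx)*s+(Y-dy)*c
      m=((abs(u)<15)&(abs(v)<2.5))|((abs(v)<15)&(abs(u)<2.5))
      m&=np.hypot(u,v)>7
      best.append(((m*g).sum()-.5*((1-m)*g).sum()-.25*(m*(1-g)).sum(),yaw,dx,dy))
best.sort(reverse=True);print(best[:6])
hc=np.array([.4719,-.2526]);R=Rt(np.radians(-10.4))
robot.move_to([*hc,.09],R); robot.move_linear([*hc,.014],feed=.08); robot.sleep(.2)
f0=robot.get_force();print(robot.get_eef_pos(),f0)
robot.grab(60); robot.sleep(.3);print('w',robot.get_width(),robot.get_grip_force(),robot.get_force())
robot.move_linear([*hc,.06],feed=.1); robot.sleep(.3)
print('w',robot.get_width(),robot.get_force(),robot.get_moment(),robot.get_t())
snap('scene','e.png')
E
```

```text
gold 4973.0
[(np.float64(4345.5), np.float64(60.5), np.float64(-0.5), np.float64(0.25)), (np.float64(4326.25), np.float64(60.5), np.float64(-0.25), np.float64(0.25)), (np.float64(4324.5), np.float64(61.0), np.float64(-0.5), np.float64(0.5)), (np.float64(4322.25), np.float64(60.0), np.float64(-0.5), np.float64(0.25)), (np.float64(4321.0), np.float64(60.5), np.float64(-0.5), np.float64(0.5)), (np.float64(4314.0), np.float64(61.0), np.float64(-0.5), np.float64(0.25))]
[ 0.47233286 -0.25289539  0.01463785] [ 0.03070942 -0.57759354  0.28833486]
w -0.0001477053842099595 4.019460174604319 [-0.79829491 -3.96937646  7.80185615]
w -9.076530637203457e-05 [ 0.53259022  0.31274936 -0.31752973] [3.30834187e-03 7.90151071e-05 1.48232126e-02] 11.675
```

The fingers closed on nothing, so I look at what happened.

```bash
python3 - <<'E'
from h import *
im=cv2.imread('pics/e.png')[120:300,180:420];cv2.imwrite('pics/e2.png',cv2.resize(im,None,fx=2,fy=2))
w=snap('wrist');np.savez('v3',**w)
cv2.imwrite('pics/e3.png',np.hstack([cv2.resize(w['pixels'][:,:,::-1],(512,320)),cv2.resize(im,None,fx=1.2,fy=320/180)]))
P=wcloud(w);m=(P[...,2]>.028)&(P[...,2]<.042)&(np.hypot(P[...,0]-.472,P[...,1]+.252)<.1)
print(robot.get_width(),m.sum(),np.median(P[m],0))
E
```

```text
7.279411405515103e-05 3795 [ 0.47750559 -0.25369657  0.0362034 ]
```

View pics/e3.png

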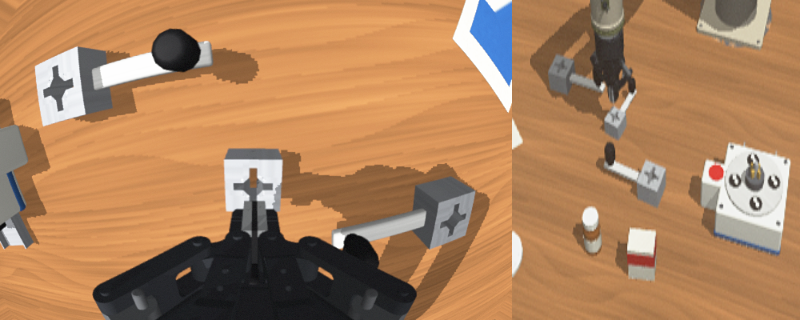

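```bash
python3 - <<'E'
from h import *
w=dict(np.load('v3.npz'));K=w['camera_matrix']
print('tcp',robot.get_eef_pos(),robot.get_qpos())
def proj(X):
    c=w['R']@np.array(X)+w['t'];r=np.hypot(*c[:2]);th=np.arctan2(r,c[2]);return K[:2,2]+K[0,0]*th*c[:2]/r
for z in(.049,.06,.068): print(z,proj([.472,-.2529,z]))
P=wcloud(w)
m=(abs(P[...,2]-.0362)<.002)&(np.hypot(P[...,0]-.472,P[...,1]+.252)<.05)
q=P[m];print(q.min(0),q.max(0),cv2.minAreaRect((q[:,:2]*1000).astype('f4')))
print('finger depth', [ (v,P[v,316].round(3).tolist()) for v in (285,295,305,320,340)])
for c in('scene','side'):
    im=snap(c);p,_,_=cloud(im);m=(abs(p[:,2]-.036)<.003)&(np.hypot(p[:,0]-.472,p[:,1]+.252)<.05);q=p[m];print(c,m.sum(),q.min(0),q.max(0),np.median(q,0))
E
```

```text
tcp [ 0.47167155 -0.25244908  0.05958898] [-3.36488312e+01  4.83655668e+00  1.04526475e+02  4.28936329e-04
  7.06770973e+01  6.67498192e+01]
0.049 [316.08644722 240.66028744]
0.06 [315.97246365 248.48520757]
0.068 [315.88173896 254.73832353]
[ 0.44454123 -0.27977043  0.03422238] [ 0.49871039 -0.22608376  0.03817926] ((471.9656982421875, -252.8505401611328), (46.17707824707031, 46.9748649597168), 78.9144058227539)
finger depth [(285, [0.482, -0.255, 0.115]), (295, [0.478, -0.254, 0.117]), (305, [0.474, -0.254, 0.118]), (320, [0.464, -0.252, 0.116]), (340, [0.389, -0.237, 0.047])]
scene 77 [ 0.44612356 -0.27324227  0.03300286] [ 0.49882863 -0.22554868  0.03897167] [ 0.47596396 -0.24912786  0.03557273]
side 76 [ 0.4467793  -0.28050119  0.03318882] [ 0.49710115 -0.22303157  0.03896339] [ 0.47222171 -0.2463337   0.03718955]
```

```bash
python3 - <<'E'
from h import *
w=dict(np.load('v3.npz'));P=wcloud(w)
for v in range(215,300,6): print(v,[P[v,u].round(3).tolist() for u in (306,312,318,324)])
im=w['pixels'][170:330,220:420,::-1];cv2.imwrite('pics/f.png',cv2.resize(im,None,fx=3.5,fy=3.5,interpolation=cv2.INTER_CUBIC))
E
```

```text
215 [[0.485, -0.249, 0.037], [0.472, -0.249, -0.001], [0.471, -0.254, -0.0], [0.483, -0.26, 0.037]]
221 [[0.481, -0.248, 0.036], [0.467, -0.249, 0.001], [0.466, -0.253, 0.001], [0.479, -0.259, 0.037]]
227 [[0.468, -0.245, 0.014], [0.462, -0.248, -0.0], [0.462, -0.252, 0.001], [0.465, -0.257, 0.012]]
233 [[0.468, -0.245, 0.025], [0.458, -0.247, 0.002], [0.456, -0.251, 0.0], [0.465, -0.257, 0.023]]
239 [[0.469, -0.245, 0.036], [0.456, -0.247, 0.01], [0.455, -0.251, 0.009], [0.465, -0.257, 0.033]]
245 [[0.464, -0.245, 0.036], [0.456, -0.247, 0.02], [0.456, -0.251, 0.02], [0.462, -0.256, 0.036]]
251 [[0.46, -0.244, 0.037], [0.456, -0.247, 0.03], [0.455, -0.251, 0.029], [0.457, -0.256, 0.035]]
257 [[0.482, -0.25, 0.09], [0.482, -0.253, 0.09], [0.482, -0.256, 0.091], [0.481, -0.259, 0.09]]
263 [[0.482, -0.25, 0.095], [0.482, -0.253, 0.096], [0.482, -0.256, 0.096], [0.481, -0.259, 0.097]]
269 [[0.482, -0.251, 0.101], [0.482, -0.253, 0.101], [0.481, -0.256, 0.101], [0.481, -0.258, 0.102]]
275 [[0.483, -0.251, 0.107], [0.482, -0.253, 0.107], [0.482, -0.256, 0.107], [0.482, -0.258, 0.108]]
281 [[0.483, -0.251, 0.113], [0.482, -0.253, 0.111], [0.481, -0.256, 0.112], [0.481, -0.258, 0.112]]
287 [[0.482, -0.251, 0.116], [0.482, -0.253, 0.116], [0.481, -0.256, 0.116], [0.481, -0.258, 0.117]]
293 [[0.483, -0.251, 0.122], [0.48, -0.253, 0.117], [0.479, -0.255, 0.117], [0.482, -0.258, 0.122]]
299 [[0.484, -0.252, 0.127], [0.483, -0.254, 0.126], [0.476, -0.255, 0.117], [0.483, -0.258, 0.127]]
```

View pics/f.png

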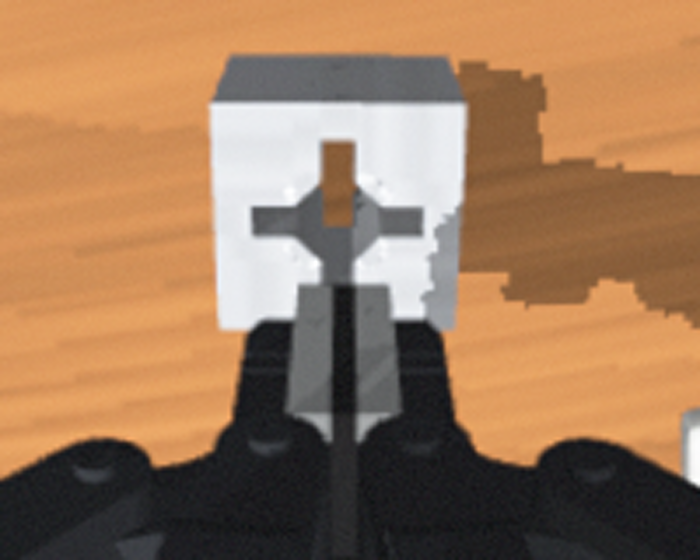

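The hub has not moved, at (0.472, -0.253). In this picture the closed pads end at about (340, 285), well above it: depth there is about 0.09, against 0.049 from the tool description. I check this with the fixed cameras.

```bash
python3 - <<'E'
from h import *
R=robot.get_ee_rot()
robot.move_linear([.472,-.2526,.12],feed=.15); robot.sleep(.3)
def chk(s):
    tp=robot.get_eef_pos()
    for c in('scene','side','wrist'):
        im=snap(c)
        p=cloud(im)[0] if c!='wrist' else wcloud(im).reshape(-1,3)
        q=(p-tp)@robot.get_ee_rot(); m=(abs(q[:,0])<.02)&(abs(q[:,1])<.06)&(p[:,2]>.062);q=q[m]
        print(s,c,m.sum(),np.round(np.sort(q[:,2])[::-1][[0,3,8,20,40]],4), np.round(np.median(q[q[:,2]>q[:,2].max()-.012],0),3))
chk('shut'); robot.release(); robot.sleep(.2); chk('open'); print(robot.get_t(),robot.get_eef_pos(),robot.get_width())
E
```

```text
shut scene 1297 [-0.0203 -0.0232 -0.0288 -0.0337 -0.0443] [ 0.006 -0.005 -0.029]
shut side 1057 [-0.0227 -0.0248 -0.0298 -0.0388 -0.0479] [-0.003 -0.006 -0.029]
shut wrist 34697 [-0.0251 -0.0253 -0.0254 -0.0257 -0.0269] [ 0.01   0.002 -0.032]
open scene 1254 [-0.0312 -0.0347 -0.0384 -0.0433 -0.05  ] [ 0.005  0.042 -0.039]
open side 1010 [-0.0342 -0.037  -0.0382 -0.0436 -0.0504] [-0.005  0.043 -0.041]
open wrist 24273 [-0.033  -0.0333 -0.0336 -0.0338 -0.0344] [ 0.005 -0.041 -0.041]
14.0083 [ 0.47196895 -0.25260654  0.1199746 ] 0.0854556531319357
```

All three cameras agree: the fingertips sit about 24 mm behind the reported TCP, not 11 mm ahead of it, while x and y agree. I therefore go 35 mm lower than the stated tool frame asks, guarding on force.

```bash
python3 - <<'E'
from h import *
hc=[.4719,-.2526]
f0=robot.get_force()
for z in(.02,-.005,-.015,-.021):
    robot.move_linear([*hc,z],feed=.08); f=robot.get_force()-f0
    if abs(f[2])>8: print('contact',z,f);break
robot.sleep(.2);print(robot.get_eef_pos(),robot.get_force()-f0)
robot.grab(60); robot.sleep(.3);print('w',robot.get_width(),robot.get_grip_force(),robot.get_force()-f0)
if robot.get_width()>.04:
    robot.move_linear([*hc,.05],feed=.12); robot.sleep(.4)
    print('w',robot.get_width(),robot.get_force()-f0,robot.get_moment(),robot.get_eef_pos(),robot.get_t())
    im=snap('wrist','g.png');np.savez('v4',**im);P=wcloud(im)
    tp=robot.get_eef_pos();R=robot.get_ee_rot();q=(P-tp)@R
    m=(P[...,2]>.08)&(P[...,2]<.125)&(abs(q[...,0])<.04)&(abs(q[...,1])<.022);z=P[m]
    print(m.sum(),np.median(z,0),np.median(q[m],0),q[m].min(0),q[m].max(0))
E
```

```text
[ 0.47203685 -0.25271567 -0.02080873] [ 1.5707478  -0.36639239  0.53364842]
w 0.045113871307216544 62.553096413612366 [0.54641293 1.1469545  6.719124  ]
w 0.04525794066874867 [ 0.90885443 -0.70052951 -2.16566179] [ 0.02073092  0.00178193 -0.02321249] [ 0.47166777 -0.25245395  0.0495895 ] 18.4833
11503 [ 0.48078586 -0.25247363  0.10614447] [ 0.00909972 -0.00041087 -0.05640665] [-0.03990323 -0.02199789 -0.07510291] [ 0.02379499  0.02199611 -0.03026616]
```

```bash
cat >> h.py <<'E'
def down(xy,z0,z1,f0,lim=6,step=.001,R=None):
    """step down at xy until push up exceeds lim; returns z, force change"""
    z=z0
    while z>z1+1e-6:
        z=max(z-step,z1); robot.move_linear([*xy,z],R,feed=.03)
        f=robot.get_force()-f0
        if f[2]>lim or np.hypot(f[0],f[1])>lim: break
    return z,f
E
python3 - <<'E'
from h import *
s=[.5580,.1693];R=Rt(np.radians(60.5))
robot.move_linear([.4719,-.2526,.15],feed=.2)
robot.move_to([*s,.15],R)
robot.move_linear([*s,.118],feed=.08); robot.sleep(.3)
f0=robot.get_force();m0=robot.get_moment();np.save('f0',np.r_[f0,m0]);print(robot.get_t(),f0,m0,robot.get_eef_pos(),robot.get_qpos()[5])
z,f=down(s,.118,.0795,f0)
robot.sleep(.2);print(z,f,robot.get_force()-f0,robot.get_moment()-m0,robot.get_eef_pos(),robot.get_t())
E
```

```text
21.6167 [-0.16389434  0.44350988 -2.87956841] [ 0.0002817  -0.04576389 -0.03756414] [0.55839813 0.16944089 0.11860963] 41.33857767107725
0.08599999999999997 [3.78430741 4.86504317 1.48769914] [2.78007967 3.72528364 0.27915582] [ 0.85121188 -0.55065142 -0.03024895] [0.55818344 0.16951497 0.08593135] 29.8167
```

The hub is already about 9 mm down the splines, with a small side force along the tool's x axis. I ease sideways and continue down.

```bash
python3 - <<'E'
from h import *
d=np.load('f0.npy');f0,m0=d[:3],d[3:]
s=np.array([.5580,.1693]);z=.086
for k in range(12):
    f=robot.get_force()-f0
    if np.hypot(*f[:2])>2: s=s+f[:2]/np.hypot(*f[:2])*.0004
    robot.move_linear([*s,z],feed=.03)
    if (robot.get_force()-f0)[2]>10: print('push',robot.get_force()-f0); break
    if z<=.0785: break
    z=max(z-.001,.0785)
robot.sleep(.2);print(s,z,robot.get_force()-f0,robot.get_moment()-m0,robot.get_eef_pos(),robot.get_t(),robot.get_width())
E
```

```text
[0.55892421 0.17000307] 0.0785 [-3.94473422 -0.95124218  8.80608894] [-0.07291735  0.69452848  0.04767581] [0.55919876 0.17004066 0.07929473] 32.2667 0.04541615444718135
```

It is home: the tool height of 0.0793 matches the expected 0.0792, with an 8.8 N push. Next I turn to the mark.

```bash
python3 - <<'E'
from h import *
d=np.load('f0.npy');f0,m0=d[:3],d[3:]
s=np.array([.5589,.1700]);mx=0
for y in list(np.arange(64,92,4))+[92.3]:
    robot.move_linear([*s,.0788],Rt(np.radians(y)),feed=.05)
    f=robot.get_force()-f0;mx=max(mx,np.linalg.norm(f))
    if np.linalg.norm(f)>22: print('stop',y,f);break
    if np.hypot(*f[:2])>5: s=s+f[:2]/np.hypot(*f[:2])*.0003
robot.sleep(.4);print(y,s,mx,robot.get_force()-f0,robot.get_moment()-m0,robot.get_eef_pos(),robot.get_t())
R=robot.get_ee_rot();print('yaw',np.degrees(np.arctan2(R[1,0],R[0,0])))
im=snap('wrist');np.savez('v5',**im)
sc=snap('scene','s5.png')['pixels'][190:270,330:420,::-1]
sd=snap('side')['pixels'][200:300,240:350,::-1]
cv2.imwrite('pics/h.png',np.hstack([cv2.resize(im['pixels'][:,:,::-1],(416,260)),cv2.resize(sc,(180,260)),cv2.resize(sd,(200,260))]))
P=wcloud(im)
m=(P[...,2]>.15)&(P[...,2]<.166)&(np.hypot(P[...,0]-.562,P[...,1]-.075)<.03);print(m.sum(),np.median(P[m],0) if m.any() else '')
E
```

```text
92.3 [0.5589 0.17  ] 10.036290455293583 [-2.57297447  0.54556565  8.40175179] [0.21220121 0.61847365 0.04839567] [0.55918491 0.17032514 0.07929895] 34.6667
yaw 92.19620655181211
0
```

View pics/h.png

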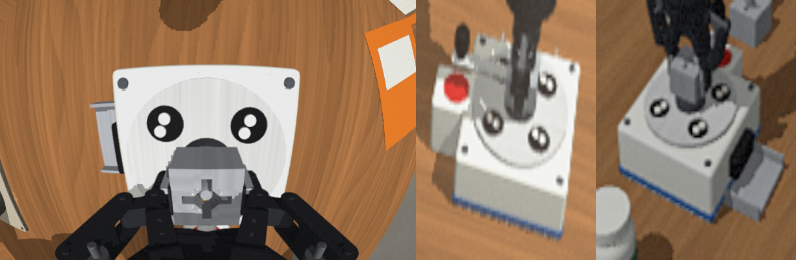

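The wrist view shows the hub seated with the shaft tip in the bore at (206, 197), and the scene view shows the knob near the red mark. I release, back off and measure.

```bash
python3 - <<'E'
from h import *
s=[.5589,.17]
robot.move_linear([*s,.0793],feed=.03); robot.sleep(.2)
robot.release(); robot.sleep(.3)
robot.move_linear([*s,.25],feed=.15)
robot.move_to([.54,.13,.30],Rt(0)); robot.sleep(.4)
im=snap('wrist');np.savez('v6',**im);P=wcloud(im);px=im['pixels'].astype(int)
near=np.hypot(P[...,0]-.56,P[...,1]-.075)<.04
k=near&(P[...,2]>.152)&(P[...,2]<.166);print('knob',k.sum(),np.median(P[k],0),cv2.minEnclosingCircle((P[k][:,:2]*1000).astype('f4')))
r=near&(px[...,0]>140)&(px[...,1]<80)&(px[...,2]<80)&(abs(P[...,2]-.075)<.006);print('mark',r.sum(),cv2.minEnclosingCircle((P[r][:,:2]*1000).astype('f4')))
h=(abs(P[...,2]-.136)<.004)&(np.hypot(P[...,0]-.559,P[...,1]-.17)<.04)&(P[...,2]<.14);q=P[h];print('hub',h.sum(),np.median(q,0),cv2.minAreaRect((q[:,:2]*1000).astype('f4')))
print(robot.get_t())
a=ortho(im,.56,.12,.118,.1,.4);cv2.imwrite('pics/i.png',a)
E
```

```text
knob 332 [0.56359531 0.07518397 0.15843455] ((562.6762084960938, 74.46627807617188), 11.070577621459961)
mark 290 ((562.113525390625, 69.60511016845703), 18.90117835998535)
hub 1460 [0.55996476 0.16881298 0.13622706] ((558.6217041015625, 169.079833984375), (46.36865997314453, 47.2730712890625), 2.7787065505981445)
39.175
```

View pics/i.png

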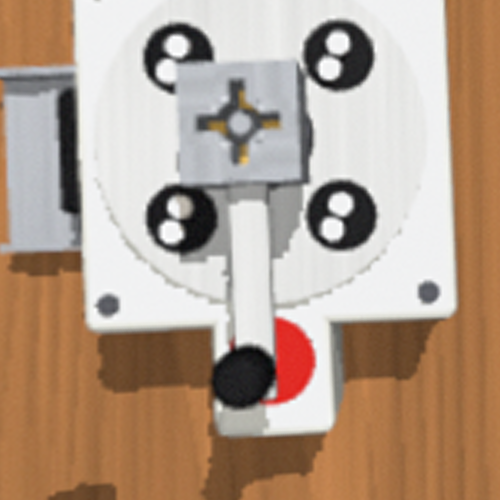

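The crank is home: its hub top reads 0.136, as it should. The knob is about 5 mm from the mark's centre, within the 12 mm allowed, and the gripper is clear, so I hand in.

```bash
python3 -c "
from workcell import robot
print(robot.hand_in())"
```

```text
the job is handed in; nothing more can be done
None
```

The crank is fully home on the splines, parked with its knob measured about 5 mm from the red mark's centre (12 mm allowed), and released; the job was handed in at about 39 s, and no verdict was shown.

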